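# Slide a housing down the gauge lane to the stop

### The job

Gently push the black housing with your fingers across the white bed and down the lane between the two steel guide rails, until its leading end is fully home and square against the rubber-tipped end stop, ready for the optical gauge. Nothing may touch either rail on the way, neither the housing with its finished sides nor your hand. Do not lift or tip the housing, leave the ring gauge, V-block and wooden gauge case undisturbed, and take your hand away at the end.

Things in the scene. Friction and masses are not known exactly. Their poses are not given: they have to be found in the camera images.
- station: Gauge station, fixed on the bench, aluminium base 520 x 270 mm. Origin at bench height on the lane's centre line, where the rails' flared mouth turns into the straight lane; x runs along the lane to the end stop, y across, z up. White slide bed: top 12 mm above the bench, x -290 to 210, y -100 to 100 mm; open on both sides (no rails) from x -290 to -50 mm.
- rails: Two fixed steel guide bars, 10 mm thick, one each side of the lane, tops 39 mm above the bench; origin and axes as the station's. Straight from x 0 to 175 mm, bar centres at y +-62 mm: clear width 114 mm, 12 mm to spare each side of the housing. At the mouth they flare out to y +-76 mm at x -45 mm. Clamp posts outside the bars reach y +-89 mm and 49 mm above the bench.
- stop_face (a point): Point on the lane's centre line in the plane of the end stop's two rubber buttons (190 mm from the station's origin), at the height of the bed's top; axes as the station's. The stop is rigid, 100 mm wide, 34 mm high above the bed. Two optical heads stand outside the rails, 35 to 85 mm before this plane, y +-78 to +-128 mm, tops 75 mm above the bench.
- housing_center (a point): Centre (half-way up) of the loose black housing, a closed flat-sided box 120 mm long (x, leading end at +x has a yellow dot on the lid), 90 wide (y), 55 high (z), 0.4 to 0.7 kg. It starts on the open bed, leading end towards the stop, 55 to 90 mm short of the flared rail tips, up to 25 mm off centre and 0.2 rad askew. It slides with friction and stops when not pushed.
- housing_front (a point): Centre of the housing's leading end face, 60 mm ahead of its centre along its x axis.
- ring_gauge: Bystander: loose steel ring, 60 mm across, 22 mm high, hole 30 mm. Origin at the centre of its underside. Stands on the bench.
- v_block: Bystander: loose maroon V-block 60 x 44 x 40 mm. Origin at the centre of its underside. Stands on the bench.
- gauge_case: Bystander: loose closed wooden gauge-block case 90 x 50 x 37 mm. Origin at the centre of its underside. Stands on the bench.

How it is judged (in metres and radians):
On the way:
1. the housing has entered between the straight rails (x of housing_front in the frame of station between 0.05 and 0.17 m and y of housing_front in the frame of station between -0.012 and 0.012 m), for 0.1 s.
At the end, for the whole second after the job is handed in: The housing lies flat and at rest on the bed between the rails, its leading end within 4 mm of the stop's rubber faces, its centre within 12 mm of the lane's centre line and square to the lane within 0.06 rad; the robot touches nothing (x of housing_front in the frame of station above 0.186 m and y of housing_center in the frame of station between -0.012 and 0.012 m and z of housing_center in the frame of station below 0.0425 m and angle between the x axis of housing_center and the x axis of station, either way round below 0.06 rad and linear speed of housing below 0.01 m/s).
It fails at once if something touched a guide rail (contact force between rails and anything else above 0.3 N).
It fails at once if the housing was lifted (8 mm or more off the bed) or tipped (more than 0.15 rad) (z of housing_center in the frame of station above 0.0475 m or angle between housing_center's own z axis and vertical above 0.15 rad).
It fails at once if the housing was shoved roughly (faster than 0.3 m/s) (linear speed of housing above 0.3 m/s).
It fails at once if the ring gauge, V-block or gauge case was moved by more than 15 mm (distance of any of ring_gauge, v_block, gauge_case from where it was at the start of the episode above 0.015 m).
It also fails if it takes over 72 s, if anything falls off the work surface, if the arm or the gripper's body presses on something with over 40 N, if the wrist force passes 120 N, or if a joint passes its speed limit or range.

### The arm

A 7-joint arm with a two-finger parallel gripper is mounted at the origin on the work surface. World frame = base frame: x ahead of the robot, y to its left, z up, the work surface at z = 0. Lengths are in m, angles in degrees, forces in N, time in s.
With the tool pointing down it reaches from about 0.425 to 0.875 m from the base axis. Payload 4.7 kg.
Tool frame: the origin (TCP) lies at the centre of the arm's flange, where the gripper is bolted on; the fingertips stand 182 mm ahead of it and the grasp point (between the pads) lies 164 mm ahead of it; z points along the fingers, y is the line along which they close (so a half turn about z gives the same grasp; the last joint's range is limited). The gripper opens to 87 mm and grips with 3 to 60 N. Pads are 19 mm wide; open, the fingers measure 117 mm over their backs; the gripper's body (75 mm by 190 mm) begins 51 mm behind the grasp point.
Start: joints at [66.24, 18.392, -4.016, 83.108, 1.295, 78.541, -3.26], TCP at [0.27, -0.591, 0.405] pointing down, gripper open.
Joint ranges: [-163.93, 163.93], [-17.29, 119.83], [-79.2, 71.16], [3.27, 140.29], [-89.18, 269.18], [5.43, 117.66], [-154.24, 154.24]. Speed limits (degrees/s): [147.25, 147.25, 180, 180, 180, 180, 180].

### API

Orientations are given as [roll, pitch, yaw] about the fixed x, y, z axes, in that order (R = Rz(yaw) Ry(pitch) Rx(roll)).
In Python, from cell import env gives the robot as it stands. The module is installed in compiled form; this text tells all that it offers.
- The arm moves only by the tool step_arm, never from a script. Its argument "steps" is one flat list of numbers, 5 for each row, row after row: the opening, from 0 (shut) to 1 (fully open), then the shift along the tool's x, y, z in mm, then the turn about the tool's z in degrees. In form: [grip, dx, dy, dz, roll, grip, dx, dy, dz, roll, ...]. A call has 1 to 12 rows; each row shifts and turns the commanded pose from where the row before left it, along the tool's axes as they then stand; what a row does not reach is not made up. A row lasts 1/8 s, in which the tool goes at most 62.5 mm and 10.7 degrees, less where a joint would pass 70% of its speed; a pose out of reach is approached as far as the arm can. A call with a gripper value outside its range is refused whole. The fingers move at their own pace and stop on an object; "grip_force" is the grip in N (left out, the last holds). Time passes only in rows, so rows that do not move let the fingers close. It gives the time, the measured TCP pose, the force, the opening and the grip force at its end, in the units of the state.
- env.get_obs(): the state, without advancing time (a new reading comes with each control period).
- env.read_camera(name): name is "scene" or "top" or "wrist"; returns a dict with "image" (480x640x3 uint8, red, green, blue), "camera_matrix" (3x3 intrinsics, pixels), "R" (3x3) and "t" (3): a world point X has camera coordinates R X + t. Camera axes: x right, y down, z forward; pixel columns grow to the right and rows downward; lengths in m; the calibration is good to about 2 mm. A picture is of the moment at which its call begins. There is no depth.
- env.sign_off(): hands the job in; it is judged then, once.
The state is a dict: "time_s": time; "qpos": joint angles; "joint_velocities": joint speeds; "effort": joint torques, N m; "tool_pos": TCP position; "tool_rot": TCP orientation; "force": force on the tool from outside, world axes, zero at the start; "wrist_torque": the same for the moment, N m; "grip_width": finger opening in m; "grasp_force": force on a finger pad.
Only numpy, scipy, OpenCV 4.12 (cv2) and the standard library are available. Lean on these libraries where they do the work, as an engineer would, in place of code of your own. Each camera call takes 0.05 s, during which the arm holds its last target. There are 200 camera calls.

## Working session

There is one attempt and no reset: what is moved stays moved. The work goes in short steps, Python scripts to look and compute and a tool call to move; the robot and the scene stay as the last step left them, time stands still between calls to the robot, and variables do not carry over. Pictures are saved under pics/ and viewed, at most 10 in all, crops included, and the job is handed in when it is done.

Besides the shell and the picture viewer there is one more tool, called after "Emit:" as a command line: name --argument value ..., lists and objects as JSON in quotes. step_arm: Moves the arm, as the interface text tells. Its arguments: {"type":"object","properties":{"steps":{"type":"array","items":{"type":"number"}},"grip_force":{"type":"number"}},"required":["steps"]}

```bash
mkdir -p pics
cat > h.py <<'E'
import numpy as np, cv2
from cell import env
def cam(n):
    d=env.read_camera(n); return d["image"],np.array(d["camera_matrix"]),np.array(d["R"]),np.array(d["t"])
def ray(px,c,z):
    _,K,R,t=c; d=R.T@np.linalg.inv(K)@np.array([px[0],px[1],1.]); o=-R.T@t
    return o+d*(z-o[2])/d[2]
def proj(X,c):
    _,K,R,t=c; p=K@(R@np.array(X)+t); return p[:2]/p[2]
def save(n,im): cv2.imwrite("pics/"+n,cv2.cvtColor(im,cv2.COLOR_RGB2BGR))
E
python3 - <<'E'
from h import *
o=env.get_obs(); print({k:np.round(o[k],3) for k in o})
for n in ["top","scene"]:
    c=cam(n); save(n+"0.png",c[0]); print(n,-c[2].T@c[3],c[2][2])
E
```

```text
{'time_s': np.float64(0.0), 'qpos': array([66.24 , 18.438, -4.016, 83.176,  1.296, 78.543, -3.258]), 'joint_velocities': array([ 0.083,  0.015, -0.03 ,  0.06 ,  0.031,  0.065, -0.092]), 'effort': array([ 0.0000e+00, -4.9128e+01, -4.0400e-01, -3.1253e+01, -6.4000e-02,
        4.4000e-02,  0.0000e+00]), 'tool_pos': array([ 0.27 , -0.591,  0.404]), 'tool_rot': array([-1.79888e+02,  7.00000e-03,  2.45730e+01]), 'force': array([ 0.266,  0.319, -0.379]), 'wrist_torque': array([ 0.012,  0.013, -0.047]), 'grasp_force': np.float64(0.0), 'grip_width': np.float64(0.087)}
top [0.53356789 0.08270508 0.81916481] [ 0.12419503  0.0371235  -0.99156313]
scene [ 1.18184267 -0.00148615  0.56233741] [-0.70669052  0.11675894 -0.69782223]
```

View pics/top0.png

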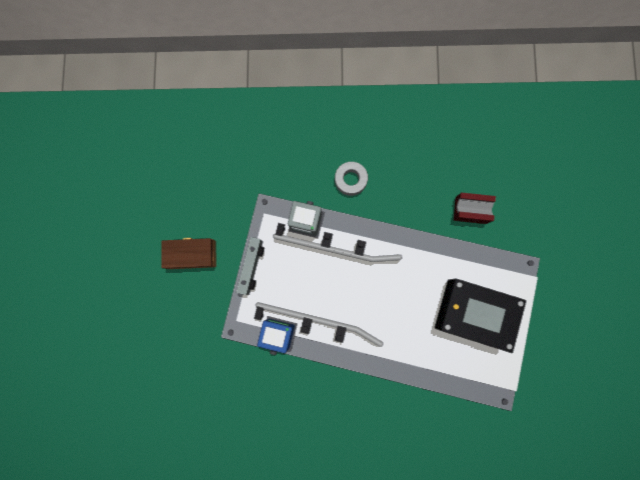

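View pics/scene0.png

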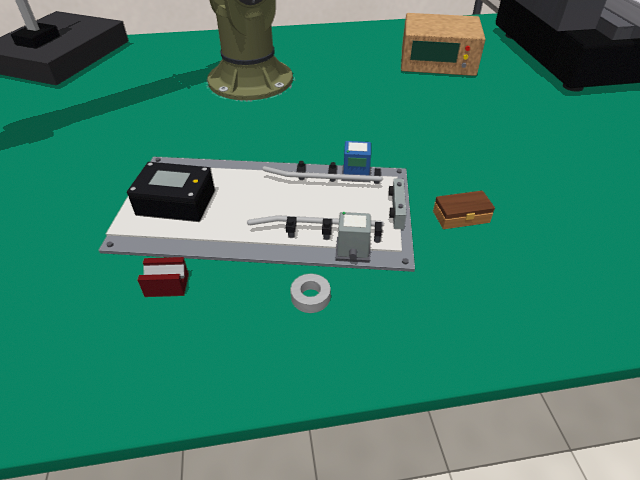

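The top view shows the bed with the stop at left (250,268), the housing at right (484,316) with its yellow dot at (456,307), and the rails between. The lane runs roughly along world +y. The ring, V-block and case are clear of it. Next I'll measure.

```bash
cat >> h.py <<'E'
def rect(mask,c,z):
    mask=cv2.morphologyEx(mask.astype(np.uint8),cv2.MORPH_OPEN,np.ones((3,3)))
    ct=max(cv2.findContours(mask,cv2.RETR_EXTERNAL,cv2.CHAIN_APPROX_NONE)[0],key=cv2.contourArea)
    P=np.array([ray(p,c,z)[:2] for p in ct[:,0]])
    return P,cv2.minAreaRect((P*1000).astype(np.float32))
E
python3 - <<'E'
from h import *
c=cam("top"); im=c[0].astype(int)
w=(im.min(2)>190)
P,r=rect(w,c,0.012); print("bed",r); print(cv2.boxPoints(r))
hs=cv2.cvtColor(c[0],cv2.COLOR_RGB2HSV)
y=(hs[...,0]>15)&(hs[...,0]<32)&(hs[...,1]>150)&(hs[...,2]>130)
y[:, :430]=0; v,u=np.nonzero(y); print("dot",u.mean(),v.mean(),len(u),ray((u.mean(),v.mean()),c,0.067))
save("cropA.png",cv2.resize(c[0][190:410,220:545],None,fx=2.4,fy=2.4,interpolation=cv2.INTER_CUBIC))
# corner screws
g=(im.min(2)>110); n,l,s,ce=cv2.connectedComponentsWithStats(g[275:360,435:530].astype(np.uint8))
for i in range(1,n):
    if s[i,4]<60: p=ce[i]+[435,275]; print(p,s[i,4],ray(p,c,0.067)[:2])
E
```

```text
bed ((522.9598388671875, -6.01763916015625), (498.54339599609375, 199.39797973632812), 76.41436004638672)
[[ 367.4969  -224.89555]
 [ 561.31573 -271.73383]
 [ 678.4228   212.86028]
 [ 484.60394  259.69855]]
dot 455.6190476190476 306.23809523809524 21 [ 0.51140606 -0.11443654  0.067     ]
[459.         284.33333333] 18 [ 0.54707738 -0.12131995]
[520.1 303.3] 20 [ 0.51616592 -0.21865341]
[447.25 326.75] 20 [ 0.47835011 -0.09966665]
[509. 346.] 21 [ 0.44799981 -0.1972189 ]
```

View pics/cropA.png

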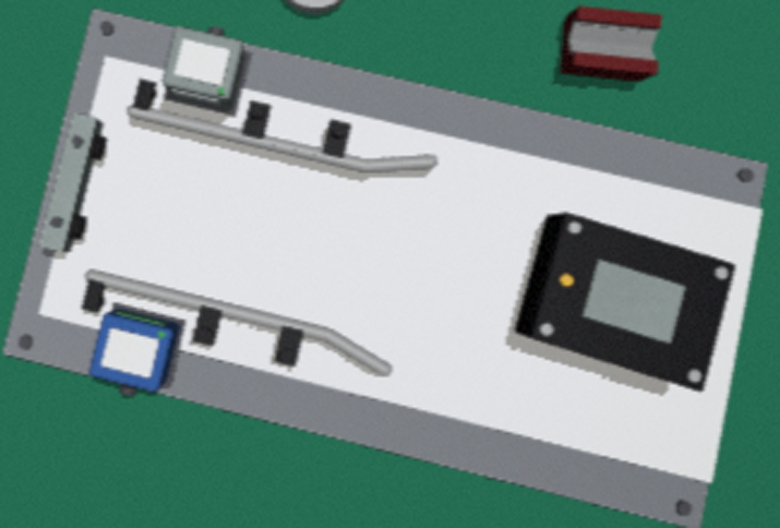

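Estimates, with the bed matching 500x200 to about 1.5 mm:
- The station origin is at world (0.532, 0.033), with the lane heading at 76.4°.
- The housing is at station (-195, -11) mm with a yaw of -3.9°.

Plan: turn the tool so its x runs along the lane. Nudge the housing sideways on the open bed with shut fingers, then push it from behind with two spread fingers.

Emit:
step_arm --steps '[0,0,0,0,-10.4,0,0,0,0,-10.4,0,0,0,0,-10.4,0,0,0,0,-10.4,0,0,0,0,-10.2,0,0,0,0,0]'

```text
time_s: 0.9
tool_pos: [0.2701, -0.5911, 0.4044]
tool_rot: [-180.0, -0.0, 76.3]
force: [-1.5, -0.5, 0.7]
grip_width: 0.0346
grasp_force: 0.0
```

Emit:
step_arm --steps '[0,40,17,0,0,0,40,17,0,0,0,40,17,0,0,0,40,17,0,0,0,40,17,0,0,0,40,17,0,0,0,40,17,0,0,0,40,17,0,0,0,40,17,0,0,0,40,17,0,0,0,40,17,0,0,0,40,13,0,0]'

```text
time_s: 2.4
tool_pos: [0.5785, -0.1707, 0.4046]
tool_rot: [180.0, 0.0, 76.1]
force: [0.3, -0.2, 0.1]
grip_width: 0.0006
grasp_force: 0.0
```

```bash
cat >> h.py <<'E'
O=np.array([.5324,.0329]); A=np.radians(76.41); U=np.array([np.cos(A),np.sin(A)]); V=np.array([-U[1],U[0]])
def st(p): d=(np.array(p)[:2]-O)*1000; return np.round([d@U,d@V],1)
def tool():
    o=env.get_obs(); print("tcp st",st(o["tool_pos"]),"z",np.round(o["tool_pos"][2]*1000,1),"rot",np.round(o["tool_rot"],2),"yaw rel",round(o["tool_rot"][2]-76.41,2),"F",np.round(o["force"],1),"t",o["time_s"])
E
python3 -c "
from h import *
tool()"
```

```text
tcp st [-187.   -92.6] z 404.6 rot [180.     0.    76.14] yaw rel -0.27 F [ 0.3 -0.2  0.1] t 2.4
```

Emit:
step_arm --steps '[0,1,0,35,0,0,1,0,35,0,0,1,0,35,0,0,1,0,35,0,0,0,0,30,0,0,0,0,20,0,0,0,0,8,0,0,0,0,0,0]'

```text
time_s: 3.4
tool_pos: [0.5788, -0.168, 0.2069]
tool_rot: [180.0, 0.0, 76.3]
force: [-0.9, -0.1, -0.9]
grip_width: 0.0003
grasp_force: 0.0
```

Emit:
step_arm --steps '[0,0,-4,0,0,0,0,-4,0,0,0,0,-4,0,0,0,0,-4,0,0,0,0,-3,0,0,0,0,-3,0,0,0,0,-3,0,0,0,0,0,0,0]'

```text
time_s: 4.4
tool_pos: [0.5545, -0.1619, 0.2069]
tool_rot: [180.0, -0.0, 76.4]
force: [1.6, 0.2, -0.5]
grip_width: 0.0003
grasp_force: 0.7
```

```bash
python3 -c "
from h import *
tool()
c=cam('scene'); save('s1.png',c[0]); c=cam('top'); save('t1.png',c[0][150:420,200:560])"
```

```text
tcp st [-184.2  -67.3] z 206.9 rot [ 1.7996e+02 -1.0000e-02  7.6370e+01] yaw rel -0.04 F [ 1.6  0.2 -0.5] t 4.4
```

View pics/s1.png

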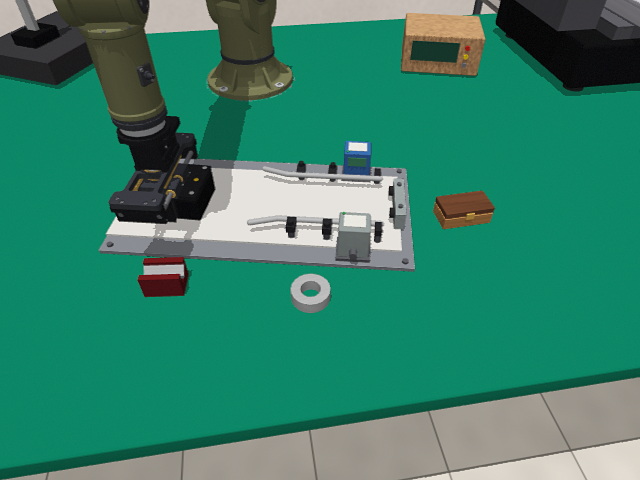

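The gripper body hangs over the housing and the fingers are at its near side, around (175,205). The light force shows they have just made contact. I'll continue the sideways nudge.

Emit:
step_arm --steps '[0,0,-3,0,0,0,0,-3,0,0,0,0,-2,0,0,0,0,0,0,0]'

```text
time_s: 5.0
tool_pos: [0.5464, -0.1601, 0.2068]
tool_rot: [-180.0, 0.0, 76.4]
force: [2.0, 0.7, 0.8]
grip_width: 0.0004
grasp_force: 1.0
```

Emit:
step_arm --steps '[0,0,10,0,0,0,0,15,0,0,0,0,0,-30,0,0,0,0,-50,0,0,0,0,-50,0,0.55,-50,0,0,0,0.55,-50,0,0,0,0.55,-50,-16,0,0,0.55,-15,-50,0,0,0.55,0,-20,0,0,0.55,0,0,0,0]'

```text
time_s: 6.38
tool_pos: [0.4472, -0.3067, 0.3365]
tool_rot: [-179.9, 0.0, 76.2]
force: [0.2, 0.6, 0.2]
grip_width: 0.0466
grasp_force: 0.0
```

```bash
cat >> h.py <<'E'
def house(lo=110,view=None):
    """lid pose in station frame from yellow dot and lid screws"""
    c=cam("top"); im=c[0].astype(int); hs=cv2.cvtColor(c[0],cv2.COLOR_RGB2HSV)
    if view: save(view,c[0][150:420,200:560])
    y=((hs[...,0]>15)&(hs[...,0]<32)&(hs[...,1]>150)&(hs[...,2]>130)).astype(np.uint8)
    n,l,s,ce=cv2.connectedComponentsWithStats(y)
    D=[(s[i,4],st(ray(ce[i],c,.067))) for i in range(1,n) if s[i,4]>5]; print("dots",D)
    n,l,s,ce=cv2.connectedComponentsWithStats((im.min(2)>lo).astype(np.uint8))
    print("blobs",[st(ray(ce[i],c,.067)).tolist() for i in range(1,n) if 8<s[i,4]<45 and abs(st(ray(ce[i],c,.067))[1])<60])
E
python3 -c "
from h import *
tool(); house(view='t2.png')"
```

```text
tcp st [-350.1    3. ] z 336.5 rot [-1.799e+02  3.000e-02  7.625e+01] yaw rel -0.16 F [0.2 0.6 0.2] t 6.375
dots [(np.int32(19), array([-149.9,   -1. ]))]
blobs [[-146.6, -37.0], [-248.5, -34.7], [-145.2, 34.9], [-247.0, 37.3]]
```

View pics/t2.png

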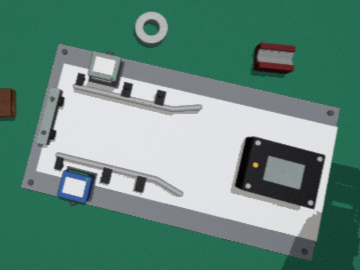

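The housing is now centred: y is about 0 and yaw about -1.3°. The picture shows the lid clear, with the dot at (255,165) in the crop. Now the push from behind with spread fingers.

Emit:
step_arm --steps '[0.55,0,3,40,-0.2,0.55,0,0,40,0,0.55,0,0,35,0,0.55,0,0,14,0,0.55,20,0,0,0,0.55,20,0,0,0,0.55,20,0,0,0,0.55,7,0,0,0,0.55,5,0,0,0,0.55,5,0,0,0,0.55,5,0,0,0,0.55,0,0,0,0]'

```text
time_s: 7.92
tool_pos: [0.4704, -0.2271, 0.2077]
tool_rot: [180.0, 0.0, 76.6]
force: [0.1, -0.5, -0.9]
grip_width: 0.048
grasp_force: 0.0
```

Emit:
step_arm --steps '[0.55,5,0,0,0,0.55,5,0,0,0,0.55,7,0,0,0,0.55,7,0,0,0,0.55,7,0,0,0,0.55,7,0,0,0,0.55,7,0,0,0,0.55,7,0,0,0,0.55,7,0,0,0,0.55,6,0,0,0,0.55,5,0,0,0,0.55,0,0,0,0]'

```text
time_s: 9.43
tool_pos: [0.4869, -0.158, 0.2077]
tool_rot: [180.0, -0.1, 76.6]
force: [-0.8, 0.1, 0.5]
grip_width: 0.0481
grasp_force: 0.0
```

```bash
python3 -c "
from h import *
tool(); house(view='t3.png')"
```

```text
tcp st [-196.3   -0.6] z 207.7 rot [ 1.800e+02 -5.000e-02  7.662e+01] yaw rel 0.21 F [-0.8  0.1  0.5] t 9.425
dots [(np.int32(22), array([-78. ,   2.1]))]
blobs [[-73.9, -34.0], [-74.3, 37.9]]
```

View pics/t3.png

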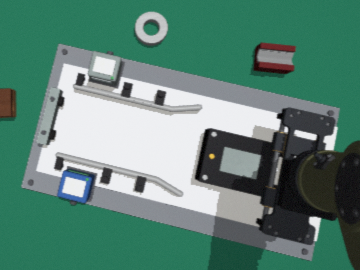

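The housing is square in front of the fingers. Its front is at x≈-65, with y≈+2 and yaw≈0.2°. I'll continue into the lane.

Emit:
step_arm --steps '[0.55,4,0,0,0.2,0.55,6,0,0,0,0.55,7,0,0,0,0.55,7,0,0,0,0.55,7,0,0,0,0.55,7,0,0,0,0.55,7,0,0,0,0.55,7,0,0,0,0.55,7,0,0,0,0.55,6,0,0,0,0.55,5,0,0,0,0.55,0,0,0,0]'

```text
time_s: 10.98
tool_pos: [0.5034, -0.09, 0.2077]
tool_rot: [180.0, -0.1, 76.4]
force: [0.1, 1.2, 0.3]
grip_width: 0.0476
grasp_force: 0.0
```

```bash
python3 -c "
from h import *
tool(); house(view='t4.png')"
```

```text
tcp st [-126.3   -0.6] z 207.7 rot [ 1.7999e+02 -6.0000e-02  7.6420e+01] yaw rel 0.01 F [0.1 1.2 0.3] t 10.975
dots [(np.int32(19), array([-8.2,  1.8]))]
blobs [[-4.0, -34.0], [-106.2, -22.8], [-4.1, 37.3]]
```

View pics/t4.png

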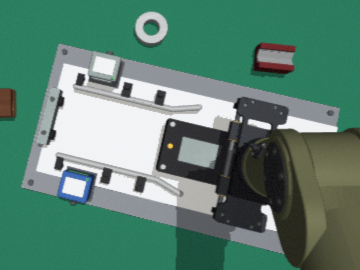

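The front is at x≈5, centred to about 2 mm and square. I'll check the rails' positions against the same calibration and then go on.

```bash
python3 -c "
from h import *
c=cam('top'); g=cv2.cvtColor(c[0],cv2.COLOR_RGB2GRAY)
for x in [50,100,120]:
    for lo,hi in [(-75,-50),(50,75)]:
        ys=np.arange(lo,hi,1.0); vals=[]
        for y in ys:
            p=O+(x*U+y*V)/1000; q=proj([p[0],p[1],.039],c); vals.append(int(cv2.getRectSubPix(g,(1,1),tuple(map(float,q)))[0,0]))
        print(x,lo,vals)
"
```

```text
50 -75 [244, 243, 244, 244, 243, 243, 243, 237, 226, 202, 177, 183, 189, 194, 190, 178, 164, 148, 146, 150, 166, 177, 178, 182, 189]
50 50 [243, 243, 243, 243, 242, 240, 215, 187, 170, 169, 181, 192, 202, 191, 178, 161, 155, 161, 181, 205, 215, 227, 239, 242, 243]
100 -75 [202, 218, 241, 243, 244, 243, 243, 241, 220, 186, 179, 180, 190, 198, 191, 180, 163, 147, 133, 148, 173, 177, 181, 186, 198]
100 50 [244, 243, 243, 244, 242, 240, 216, 190, 171, 170, 180, 192, 202, 191, 178, 163, 159, 165, 181, 199, 224, 241, 242, 242, 241]
120 -75 [120, 161, 174, 178, 179, 179, 177, 172, 160, 158, 167, 178, 190, 194, 195, 179, 163, 147, 142, 155, 166, 175, 178, 180, 187]
120 50 [243, 243, 243, 243, 242, 237, 221, 194, 164, 170, 181, 193, 196, 188, 175, 161, 154, 154, 177, 202, 230, 241, 242, 242, 238]
```

The rails sit at ±62 in my frame, so the calibration holds. Continuing.

Emit:
step_arm --steps '[0.55,5,0,0,0,0.55,7,0,0,0,0.55,8,0,0,0,0.55,8,0,0,0,0.55,8,0,0,0,0.55,8,0,0,0,0.55,8,0,0,0,0.55,8,0,0,0,0.55,8,0,0,0,0.55,7,0,0,0,0.55,5,0,0,0,0.55,0,0,0,0]'

```text
time_s: 12.58
tool_pos: [0.5222, -0.0122, 0.2078]
tool_rot: [180.0, -0.1, 76.4]
force: [0.5, -0.1, -0.1]
grip_width: 0.0484
grasp_force: 0.0
```

```bash
python3 -c "
from h import *
tool(); house()"
```

```text
tcp st [-46.2  -0.6] z 207.8 rot [ 1.7999e+02 -7.0000e-02  7.6420e+01] yaw rel 0.01 F [ 0.5 -0.1 -0.1] t 12.575
dots [(np.int32(20), array([71.9,  1.8]))]
blobs [[75.7, -34.2], [75.8, 37.8]]
```

Still centred (y≈1.8) and square, with the front at 85. 105 mm remain, so I'll go 80 and then slowly.

Emit:
step_arm --steps '[0.55,5,0,0,0,0.55,7,0,0,0,0.55,8,0,0,0,0.55,8,0,0,0,0.55,8,0,0,0,0.55,8,0,0,0,0.55,8,0,0,0,0.55,8,0,0,0,0.55,8,0,0,0,0.55,7,0,0,0,0.55,5,0,0,0,0.55,0,0,0,0]'

```text
time_s: 14.12
tool_pos: [0.5409, 0.0656, 0.2077]
tool_rot: [180.0, -0.1, 76.4]
force: [0.3, 0.3, 0.5]
grip_width: 0.0476
grasp_force: 0.1
```

Emit:
step_arm --steps '[0.55,4,0,0,0,0.55,4,0,0,0,0.55,4,0,0,0,0.55,3,0,0,0,0.55,3,0,0,0,0.55,2,0,0,0,0.55,0,0,0,0]'

```text
time_s: 15.0
tool_pos: [0.5456, 0.0845, 0.2077]
tool_rot: [180.0, -0.0, 76.4]
force: [-0.7, -2.0, -0.2]
grip_width: 0.0479
grasp_force: 0.7
```

```bash
python3 -c "
from h import *
tool(); house(view='t5.png')"
```

```text
tcp st [53.2 -0.7] z 207.7 rot [ 1.800e+02 -4.000e-02  7.639e+01] yaw rel -0.02 F [-0.7 -2.  -0.2] t 15.0
dots [(np.int32(20), array([171.3,   1.6]))]
blobs [[175.3, -34.0], [150.1, 16.1], [174.9, 37.8]]
```

About 5 mm remain. I'll go 1 mm at a time until the force rises.

Emit:
step_arm --steps '[0.55,1,0,0,0,0.55,1,0,0,0,0.55,1,0,0,0,0.55,1,0,0,0,0.55,0,0,0,0]'

```text
time_s: 15.68
tool_pos: [0.5465, 0.0881, 0.2077]
tool_rot: [180.0, -0.0, 76.4]
force: [0.2, -1.6, 0.1]
grip_width: 0.048
grasp_force: 0.9
```

Emit:
step_arm --steps '[0.55,1,0,0,0,0.55,0,0,0,0]'

```text
time_s: 15.92
tool_pos: [0.5467, 0.089, 0.2077]
tool_rot: [180.0, -0.0, 76.4]
force: [-0.2, -2.8, -1.1]
grip_width: 0.0476
grasp_force: 0.9
```

Emit:
step_arm --steps '[0.55,1,0,0,0,0.55,0,0,0,0]'

```text
time_s: 16.18
tool_pos: [0.547, 0.0899, 0.2077]
tool_rot: [-180.0, -0.0, 76.4]
force: [-0.0, -1.3, -0.6]
grip_width: 0.0478
grasp_force: 0.9
```

Emit:
step_arm --steps '[0.55,1,0,0,0,0.55,0,0,0,0]'

```text
time_s: 16.42
tool_pos: [0.5471, 0.0902, 0.2077]
tool_rot: [-180.0, 0.1, 76.4]
force: [-2.3, -4.1, 1.1]
grip_width: 0.0482
grasp_force: 2.5
```

Emit:
step_arm --steps '[0.55,1,0,0,0,0.55,0,0,0,0]'

```text
time_s: 16.68
tool_pos: [0.5472, 0.0904, 0.2077]
tool_rot: [-180.0, 0.2, 76.3]
force: [-3.5, -6.6, 2.4]
grip_width: 0.0478
grasp_force: 3.6
```

```bash
python3 -c "
from h import *
tool(); house()"
```

```text
tcp st [59.3 -0.9] z 207.7 rot [-1.7995e+02  1.6000e-01  7.6330e+01] yaw rel -0.08 F [-3.5 -6.6  2.4] t 16.675
dots [(np.int32(18), array([176.6,   1.5]))]
blobs [[180.7, -34.5], [180.6, 37.5]]
```

The force has risen to 7 N at TCP 59, where I predicted contact, so the housing is home and square. I'll back off straight and lift.

Emit:
step_arm --steps '[0.55,-4,0,0,0,0.55,-10,0,0,0,0.55,-20,0,0,0,0.55,-20,0,0,0,0.55,0,0,-30,0,0.55,0,0,-50,0,0.55,0,0,-50,0,0.55,-50,0,0,0,0.55,-50,0,0,0,0.55,-50,0,0,0,0.55,-50,0,0,0,0.55,0,0,0,0]'

```text
time_s: 18.23
tool_pos: [0.4862, -0.1596, 0.3377]
tool_rot: [180.0, 0.1, 75.9]
force: [0.1, 0.6, -0.5]
grip_width: 0.0477
grasp_force: 0.0
```

```bash
python3 -c "
from h import *
tool(); house(view='t6.png')"
```

```text
tcp st [-198.    -0.4] z 337.7 rot [1.7996e+02 7.0000e-02 7.5920e+01] yaw rel -0.49 F [ 0.1  0.6 -0.5] t 18.225
dots [(np.int32(19), array([176.8,   1.7]))]
blobs [[180.7, -34.3], [78.7, -34.5], [180.6, 37.5], [78.6, 37.7], [-235.9, -30.8]]
```

View pics/t6.png

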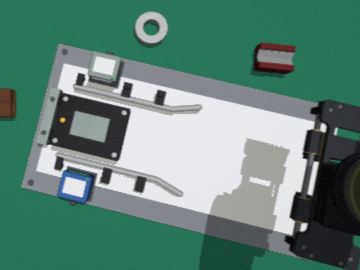

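The housing sits against the stop between the rails. Its centre is at x≈129.7, so the front is at 189.7; y is +1.6 and it is square. The hand is well clear at the right.

```bash
python3 -c "
from h import *
print(env.sign_off())"
```

```text
the job is handed in; nothing more can be done
None
```

The job is handed in: the housing's front measured about 0.3 mm from the stop plane, about 1.6 mm off the lane's centre line and square, with the hand withdrawn and no sign of rail contact or a moved bystander in the pictures; sign-off returned no verdict.

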